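Set the tube cradle on the packing board and swing its leg out

TASK

Carry the loaded tube cradle by its carry bar, kept upright, onto the plywood board and set it down gently in the middle, lengthwise along the board, with its leg still folded. Let go, then take the leg by its peg and swing it out until it clicks home at its end stop. Do not push aside the carton or the jar.

Things in the scene. Friction and masses are not known exactly. Their poses are not given: they have to be found in the camera images.
- cradle: Loose dark steel cradle with five black tubes fixed in it lengthwise; 180 mm long (its x), 90 mm wide (its y), 0.9 kg. Origin: centre of the underside; z up. Base top at 8 mm on rubber feet, end plates 32 mm high, tubes up to 61 mm; a central upright at each end, 24 mm wide, holds the carry bar. Folding leg hinged on its -y long side; a lug over the hinge reaches y = -89 mm at 20 mm height
- carry_bar (a point): Middle of the carry bar over the cradle: straight steel bar along the cradle's x, 180 mm long, 12 mm wide (y), 16 mm high; this point is its centre, 117 mm above the underside. Clear space of 48 mm under it to the tubes. Pinch it across y
- leg (a joint): Folding leg of the cradle, in rad: 0 folded along the cradle's -y side, grows counterclockwise seen from above as it swings out level; 1.6 (92 deg) at its end stop, square to the cradle. A spring catch resists from 1.0 to about 1.35 rad (about 1 N at the peg), then pulls the leg home and holds it; let go earlier, it springs part way back
- leg_hinge (a point): The leg's upright hinge axis, on the cradle at x = 70 mm, y = -75 mm, z = 10 mm in the cradle's frame
- leg_peg (a point): On the axis of the upright round black rubber peg at the leg's free end, 130 mm from the hinge axis, 60 mm above the cradle's underside. Peg 18 mm in diameter, its top at 80 mm; it stands on the steel leg bar, 16 mm wide, from 5 to 15 mm above the underside, with a 28 mm disc under the peg. Folded, the peg's axis is 30 mm off the cradle's side
- board: Fixed plywood packing board, 280 mm long (its x), 190 mm wide (its y), 9 mm thick; origin at the centre of its underside (on the table top)
- carton: Bystander: loose closed cardboard carton 120 x 90 x 70 mm high beside the cradle's leg side, about 200 mm from the cradle's centre; origin: centre of its underside
- jar: Bystander: loose jar with a grey cap, 64 mm diameter, 85 mm high, near the cradle's other side; origin: centre of its underside

How it is judged:
On the way, in this order (a step that is already met when the one before it is completed fails the run):
1. the cradle stands upright on the board, in its middle and lengthwise, let go, its leg still folded (x of cradle in the frame of board between -0.042 and 0.042 m and y of cradle in the frame of board between -0.038 and 0.038 m and z of cradle in the frame of board between 0.004 and 0.014 m and angle between the x axis of cradle and the x axis of board, either way round below 0.25 rad and angle between cradle's own z axis and vertical below 0.06 rad and linear speed of cradle below 0.02 m/s and contact force between the fingers and cradle below 0.1 N and value of joint leg below 0.45 rad), for 0.2 s.
2. the leg is swung out to its end stop (value of joint leg above 1.52 rad), for 0.2 s.
At the end, for the whole second after the job is handed in: The cradle stands flat and still on the board, its centre within 42 mm of the board's centre along it and 38 mm across, its long side within 0.25 rad (14 deg) of the board's long side, released, and its leg is seated at the end stop (1.52 rad or more) (x of cradle in the frame of board between -0.042 and 0.042 m and y of cradle in the frame of board between -0.038 and 0.038 m and z of cradle in the frame of board between 0.004 and 0.014 m and angle between the x axis of cradle and the x axis of board, either way round below 0.25 rad and angle between cradle's own z axis and vertical below 0.06 rad and linear speed of cradle below 0.02 m/s and contact force between the fingers and cradle below 0.1 N and value of joint leg above 1.52 rad and velocity of joint leg between -0.05 and 0.05 rad/s); the robot touches nothing.
It fails at once if the cradle is dropped or slammed onto the board (faster than 0.5 m/s less than 60 mm above it) (linear speed of cradle above 0.5 m/s and z of cradle in the frame of board below 0.069 m and x of cradle in the frame of board between -0.15 and 0.15 m and y of cradle in the frame of board between -0.12 and 0.12 m).
It fails at once if the cradle is tipped by more than 0.5 rad (angle between cradle's own z axis and vertical above 0.5 rad).
It fails at once if the carton or the jar is pushed more than 40 mm or the jar tipped over (distance of any of carton, jar from where it was at the start of the episode above 0.04 m or angle between jar's own z axis and vertical above 0.6 rad).
It also fails if it takes over 61 s, if anything falls off the work surface, if the arm or the gripper's body presses on something with over 40 N, if the wrist force passes 120 N, or if a joint passes its speed limit or range.

ROBOT

A 7-joint arm with a two-finger parallel gripper is mounted at the origin on the work surface. World frame = base frame: x ahead of the robot, y to its left, z up, the work surface at z = 0. Lengths are in m, angles in rad, forces in N, time in s.
With the tool pointing down it reaches from about 0.425 to 0.95 m from the base axis. Payload 4.7 kg.
Tool frame: the origin (TCP) lies on the centre line of the jaws, within the pads' length; the fingertips stand robot.nose_length ahead of it and the grasp point (between the pads) lies 8 mm behind it (robot.nose_length is the distance from the TCP to the fingertips, in m); z points along the fingers, y is the line along which they close (so a half turn about z gives the same grasp; the last joint's range is limited). The gripper opens to 85 mm and grips with 20 to 120 N. Pads are 22 mm wide; open, the fingers measure 114 mm over their backs; the gripper's body (76 mm by 85 mm) begins 54 mm behind the grasp point. The pads swing forward as they close: fully open they stand 13 mm farther back than shut.
Start: joints at [1.178, 0.469, -0.049, 1.532, 0.024, 1.141, -0.082], TCP at [0.24, -0.631, 0.242] pointing down, gripper open.
Joint ranges: [-2.59, 2.59], [-0.33, 1.99], [-1.39, 1.29], [0.1, 2.45], [-1.04, 4.18], [0.21, 1.99], [-2.66, 2.66]. Speed limits (rad/s): [2.57, 2.57, 3.14, 3.14, 3.14, 3.14, 3.14].

INTERFACE

Orientations are given as [roll, pitch, yaw] about the fixed x, y, z axes, in that order (R = Rz(yaw) Ry(pitch) Rx(roll)).
In Python, from plant import robot gives the robot as it stands. Calls block until the motion is done:
- robot.goto(position, orientation): joint-space move of the TCP to a pose.
- robot.move_straight(position, vel=0.15, attitude=None, contact_N=None): straight line of the TCP; attitude=None keeps the orientation; vel is the mean speed in m/s. With contact_N (N) it stops when the force on the tool has changed by that much, and returns True; else False.
- robot.move_joints(angles): joint-space move.
- robot.grip(opening, strength=None): opening from 0.0 (shut) to 1.0 (fully open); strength is the grip in N (None keeps the last); returns when the fingers have stopped.
- robot.sleep(seconds).
- robot.inverse_kinematics(position, orientation): joint angles nearest the present ones, or None.
- robot.sense(): the state.
- robot.grab_frame(name): name is "side" or "top"; returns a dict with "image" (384x512x3 uint8, red, green, blue), "range_z" (384x512 float32, m along the optical axis (not along the pixel's ray), 0 where there is no reading), "fx", "fy", "cx", "cy" (pixels), "R" (3x3) and "t" (3): a world point X has camera coordinates R X + t. Camera axes: x right, y down, z forward; pixel columns grow to the right and rows downward; lengths in m; the calibration is good to about 2 mm. A picture is of the moment at which its call begins.
A pose or a line that the arm cannot do raises robot.IKError and nothing moves.
- robot.close_job(): hands the job in; it is judged then, once.
The state is a dict: "t": time; "joint_pos": joint angles; "joint_velocities": joint speeds; "effort": joint torques, N m; "tcp_pos": TCP position; "tcp_rot": TCP orientation; "wrist_force": force on the tool from outside, world axes, zero at the start; "torque": the same for the moment, N m; "opening": opening from 0.0 (shut) to 1.0 (fully open); "gripper_force": force on a finger pad.
Only numpy, scipy, OpenCV 4.12 (cv2) and the standard library are available. Lean on these libraries where they do the work, as an engineer would, in place of code of your own. Each camera call takes 0.05 s, during which the arm holds its last target. There are 200 camera calls.

## Working session

There is one attempt and no reset: what is moved stays moved. The work goes in short steps, each a Python script; the robot and the scene stay as the last script left them, time stands still between calls to the robot, and variables do not carry over. Pictures are saved under pics/ and viewed, at most 10 in all, crops included, and the job is handed in when it is done.

```bash
ls; mkdir -p pics
python3 - <<'E'
from plant import robot
import cv2,numpy as np
print(robot.nose_length, robot.sense())
for n in("top","side"):
    f=robot.grab_frame(n); np.savez(f"{n}0.npz",**f)
    cv2.imwrite(f"pics/{n}0.png",f["image"][:,:,::-1])
    R,t=np.array(f["R"]),np.array(f["t"]); print(n,f["fx"],f["cx"],f["cy"],-R.T@t,R[2])
E
```

```text
pics
0.011 {'t': 0.0, 'joint_pos': array([ 1.17808246,  0.46943262, -0.04859854,  1.53373409,  0.02412028,
        1.1409839 , -0.08225544]), 'joint_velocities': array([ 0.0017419 , -0.00122314, -0.00109884, -0.00138623, -0.00167325,
       -0.00119863,  0.00077226]), 'effort': array([ 2.37001041e-04, -5.10302067e+01, -4.68238781e-02, -2.37711418e+01,
        1.06235017e-02,  7.53489527e-03, -8.09953320e-06]), 'tcp_pos': array([ 0.23999374, -0.63027543,  0.24125035]), 'tcp_rot': array([-3.13962321e+00,  9.01532321e-05,  3.63902712e-01]), 'wrist_force': array([-0.34254139,  0.46689932, -0.02503249]), 'torque': array([-0.00647097, -0.00049608,  0.03166732]), 'gripper_force': 0.0, 'opening': 0.9941035616659039}
top 415.3831954585231 256.6074136957812 197.49037694629763 [ 0.37130705 -0.14701613  1.06339553] [ 0.15868766  0.03244879 -0.98679547]
side 496.7216556427046 245.273285931348 198.6793667242766 [-0.09490936  0.47516722  0.96561917] [ 0.51502604 -0.49833358 -0.6974323 ]
```

View pics/top0.png

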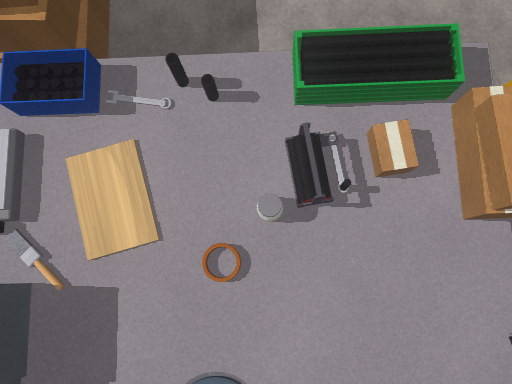

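View pics/side0.png

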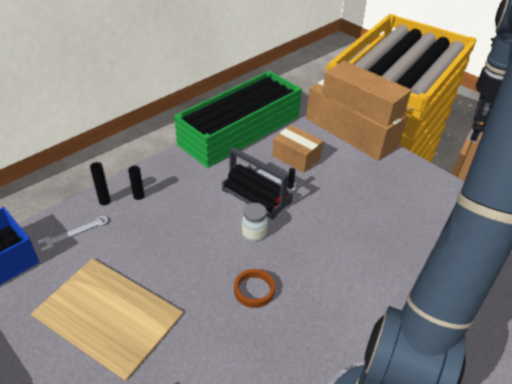

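The top view shows the cradle near (310,168), with its leg on the right (hinge about (332,138), peg about (345,185)), the jar at (269,207), the carton at (392,148) and the board at (112,200). I'll locate them all with the depth image.

```bash
cat > h.py <<'E'
import numpy as np,cv2
def cloud(f):
    z=f["range_z"].astype(float); v,u=np.mgrid[:z.shape[0],:z.shape[1]]
    c=np.stack([(u-f["cx"])/f["fx"]*z,(v-f["cy"])/f["fy"]*z,z],-1)
    P=(c-np.array(f["t"]))@np.array(f["R"]); P[z==0]=np.nan
    return P
def ray(f,u,v,h):
    R=np.array(f["R"]);o=-R.T@np.array(f["t"])
    d=R.T@np.array([(u-f["cx"])/f["fx"],(v-f["cy"])/f["fy"],1])
    return o+d*(h-o[2])/d[2]
def rect(P): 
    (c,s,a)=cv2.minAreaRect((P[:,:2]*1000).astype(np.float32)); return np.round(c,1),np.round(s,1),round(a,1)
def proj(f,X):
    c=np.array(f["R"])@np.array(X)+np.array(f["t"]); return f["fx"]*c[0]/c[2]+f["cx"],f["fy"]*c[1]/c[2]+f["cy"]
E
python3 - <<'E'
from h import *
f=dict(np.load("top0.npz")); P=cloud(f); im=f["image"]
hsv=cv2.cvtColor(im,cv2.COLOR_RGB2HSV)
def box(u0,v0,u1,v1):
    m=np.zeros(P.shape[:2],bool); m[v0:v1,u0:u1]=1; return m
m=box(60,130,170,265)&(hsv[...,1]>80)&(hsv[...,0]>8)&(hsv[...,0]<30)
c=max(cv2.findContours(m.astype(np.uint8),0,2)[0],key=cv2.contourArea)
B=np.array([ray(f,*p[0],.009) for p in c]); print("board",rect(B),np.nanmedian(P[m][:,2]))
reg=box(280,115,360,215); Z=P[...,2]
for lo,hi in((.105,.14),(.066,.09),(.05,.066)):
    Q=P[reg&(Z>lo)&(Z<hi)]; print(lo,len(Q),rect(Q),np.median(Q,0))
vv,uu=np.where(box(335,175,355,195)&(Z>.06)); print("pegpix",uu.mean(),vv.mean(),P[vv,uu].mean(0))
for n,b in(("carton",(365,115,420,180)),("jar",(252,190,288,225))):
    Q=P[box(*b)&(Z>.06)&(Z<.1)]; print(n,rect(Q),np.median(Q[:,2]))
c=im[110:220,275:425,::-1]; cv2.imwrite("pics/crop.png",cv2.resize(c,None,fx=5,fy=5,interpolation=2))
E
```

```text
board (array([552.4, 267. ]), array([279.2, 190. ]), 14.6) 0.010318350560393574
0.105 484 (array([ 607.8, -247. ]), array([179. ,  23.7]), 8.1) [ 0.60459759 -0.24641989  0.12574648]
0.066 98 (array([ 576.7, -266.7]), array([151.1, 203.2]), 73.3) [ 0.55731068 -0.32389401  0.08074351]
0.05 1084 (array([ 594.5, -219.1]), array([176.9, 175.8]), 25.5) [ 0.60390645 -0.23827607  0.05971172]
pegpix 346.25 182.73214285714286 [ 0.55852041 -0.33061686  0.07776918]
carton (array([ 649.6, -455.3]), array([120.8,  91.6]), 7.5) 0.07134119248304878
jar (array([ 510.1, -144.2]), array([55.6, 56.1]), 34.9) 0.08601296250405055
```

View pics/crop.png

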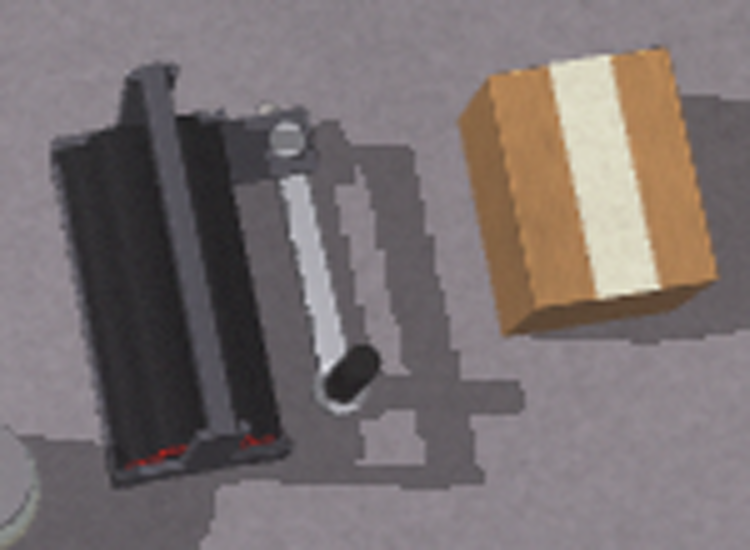

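Run:
```python
from plant import robot
from h import *
f=dict(np.load("top0.npz")); P=cloud(f)
for b in((160,45,190,95),(200,65,222,105)):
    Q=P[b[1]:b[3],b[0]:b[2]].reshape(-1,3); Q=Q[Q[:,2]>.02]; print("rod",Q.min(0).round(3),Q.max(0).round(3))
ik=lambda p,y: robot.inverse_kinematics(p,[np.pi,0,y])
r=np.radians; r_=lambda q: None if q is None else np.round(q,2)
for k in(0,np.pi,-np.pi):
    print(k,r_(ik([.608,-.247,.109],r(8.1)+k)),r_(ik([.552,.267,.25],r(14.6)+k)))
a=r(14.6); Rz=np.array([[np.cos(a),-np.sin(a)],[np.sin(a),np.cos(a)]])
for s in(-np.pi/2,np.pi/2):
  for th in(0,.8,1.6):
    p=Rz@(np.array([.07,-.075])+.13*np.array([-np.cos(th),-np.sin(th)]))+[.552,.267]
    print(s,th,p.round(3),r_(ik([*p,.061],a+s+th)),r_(ik([*p,.061],a+s)))
```

```text
rod [0.852 0.065 0.021] [0.884 0.097 0.134]
rod [ 0.809 -0.016  0.02 ] [0.841 0.014 0.105]
0 [ 0.44  0.57 -0.16  1.7   0.11  0.88 -1.2 ] [ 0.12  0.51 -0.9   1.64  0.42  1.2  -2.2 ]
3.141592653589793 [ 0.8   0.68 -0.71  1.67  0.51  0.98  1.62] [ 0.21  0.58 -1.07  1.64  0.53  1.25  0.85]
-3.141592653589793 [ 0.8   0.68 -0.71  1.67  0.51  0.98  1.62] [ 0.21  0.58 -1.07  1.64  0.53  1.25  0.85]
-1.5707963267948966 0 [0.513 0.179] [ 0.41  0.84 -1.18  1.96  0.94  1.03  2.17] [ 0.41  0.84 -1.18  1.96  0.94  1.03  2.17]
-1.5707963267948966 0.8 [0.575 0.099] [-0.03  0.55 -0.29  1.9   0.23  0.72 -2.53] [-0.98  0.84  1.11  1.95 -0.93  0.98 -2.29]
-1.5707963267948966 1.6 [0.675 0.087] [ 0.07  0.69 -0.39  1.65  0.32  0.86 -1.73] [-0.84  0.97  1.1   1.71 -0.96  1.11 -2.32]
1.5707963267948966 0 [0.513 0.179] [ 0.2   0.64 -0.82  1.97  0.64  0.81 -0.73] [ 0.2   0.64 -0.82  1.97  0.64  0.81 -0.73]
1.5707963267948966 0.8 [0.575 0.099] [ 0.28  0.65 -0.72  1.88  0.58  0.83  0.32] [ 0.23  0.63 -0.64  1.88  0.51  0.8  -0.43]
1.5707963267948966 1.6 [0.675 0.087] [ 0.35  0.84 -0.86  1.63  0.72  1.02  1.12] [ 0.24  0.76 -0.66  1.64  0.55  0.94 -0.36]
```

Run:
```python
from plant import robot
from h import *
y=np.radians(8.1)+np.pi; x0,y0=.6078,-.247
robot.goto([x0,y0,.22],[np.pi,0,y])
robot.move_straight([x0,y0,.109],vel=.08,contact_N=8)
s=robot.sense(); print(s["t"],s["tcp_pos"],s["tcp_rot"],s["wrist_force"])
robot.grip(0,strength=90); s=robot.sense(); print(s["opening"],s["gripper_force"],s["tcp_pos"],s["wrist_force"])
robot.move_straight([x0,y0,.135],vel=.03)
robot.move_straight([x0,y0,.255],vel=.1)
s=robot.sense(); print(s["t"],s["opening"],s["gripper_force"],s["tcp_pos"],s["wrist_force"],s["torque"])
f=robot.grab_frame("side"); cv2.imwrite("pics/side1.png",f["image"][:,:,::-1])
```

```text
3.5583 [ 0.60819797 -0.24706399  0.10963356] [-3.14104259e+00  1.02613548e-03 -3.00023001e+00] [-0.18892187  0.46695712  0.4062823 ]
0.11985676580004136 88.23779582977295 [ 0.6079543  -0.24788449  0.10911216] [ 0.65877688 -2.61226736  0.74186455]
6.6 0.12022158473463783 87.60361433029175 [ 0.60728419 -0.24696228  0.2539774 ] [-0.37496622  0.42255927 -7.51842619] [0.10737202 0.03030417 0.05301028]
```

View pics/side1.png

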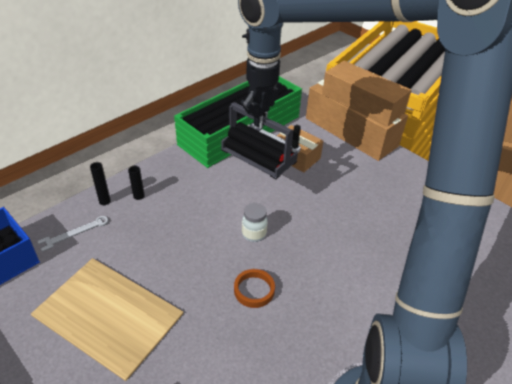

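The cradle is held level around (258,150), with the peg at (296,137) still on its leg side. Next I'll carry it over and set it down.

Run:
```python
from plant import robot
from h import *
y=np.radians(14.6)+np.pi; bx,by=.552,.267; o=[np.pi,0,y]
robot.move_straight([.58,0,.255],vel=.14,attitude=[np.pi,0,np.radians(11)+np.pi])
robot.move_straight([bx,by,.255],vel=.14,attitude=o)
robot.move_straight([bx,by,.14],vel=.08)
robot.sleep(.2)
hit=robot.move_straight([bx,by,.112],vel=.02,contact_N=4)
s=robot.sense(); print(hit,s["t"],s["tcp_pos"],s["wrist_force"],s["torque"],s["opening"])
robot.grip(.45); robot.sleep(.2)
robot.grip(1.0)
robot.move_straight([bx,by,.3],vel=.12)
f=robot.grab_frame("top"); np.savez("top1.npz",**f); cv2.imwrite("pics/top1.png",f["image"][:,:,::-1])
f=robot.grab_frame("side"); np.savez("side1.npz",**f)
print(robot.sense()["t"])
```

```text
True 13.4417 [0.55190859 0.26688348 0.11803802] [-0.22610958 -0.82127627  6.43735803] [-0.0046356   0.01953505  0.01732729] 0.12115874832292069
16.3417
```

View pics/top1.png

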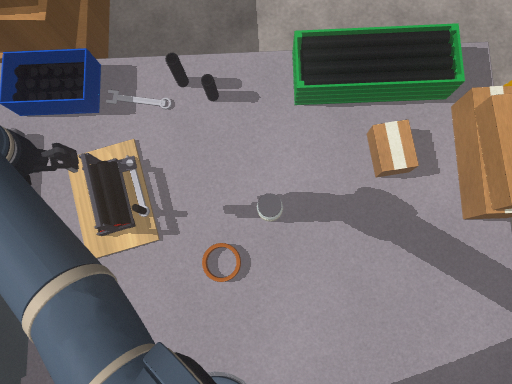

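The cradle is on the board around (108,193), with the leg folded (hinge (130,163), peg (139,209)). I'll measure the bar and the peg now.

Run:
```python
from h import *
f=dict(np.load("top1.npz")); P=cloud(f); Z=P[...,2]
v,u=np.mgrid[:384,:512]; box=lambda a,b,c,d:(u>=a)&(u<c)&(v>=b)&(v<d)
Q=P[box(75,145,135,240)&(Z>.118)&(Z<.145)]; print("bar",len(Q),rect(Q))
g=f["image"].max(2)
m=box(128,198,152,220)&(Z>.082)&(Z<.1); print("pegtop",m.sum(),P[m].mean(0))
m=box(128,198,152,220)&(Z>.035)&(Z<.1); print("peg",m.sum(),P[m].min(0),P[m].max(0))
a=np.radians(14.6);c,s=np.cos(a),np.sin(a)
for th in(0,.1): 
  q=np.array([.07,-.075])+.13*np.array([-np.cos(th),-np.sin(th)]); p=np.array([[c,-s],[s,c]])@q+[.552,.267]; print(th,p, proj(f,[*p,.089]))
```

```text
bar 580 (array([553. , 267.5]), array([181.1,  24.9]), 14.9)
pegtop 49 [0.51370718 0.17609406 0.08906424]
peg 102 [0.49165156 0.16760651 0.03511039] [0.52305516 0.21251953 0.09366311]
0 [0.51284265 0.17929765] (np.float64(134.00685343973612), np.float64(207.7507583553437))
0.1 [0.51674258 0.1669021 ] (np.float64(139.1597874400848), np.float64(205.97235156444683))
```

Run:
```python
from plant import robot
from h import *
a=np.radians(14.7);c,s_=np.cos(a),np.sin(a); H=np.array([[c,-s_],[s_,c]])@[.07,-.075]+[.5525,.2672]
pk=lambda th: H+.13*np.array([-np.cos(a+th),-np.sin(a+th)])
o=lambda th:[np.pi,0,a+np.pi/2+th]
z=.067; t0=.015
robot.goto([*pk(t0),.2],o(t0))
print(robot.move_straight([*pk(t0),z],vel=.08,contact_N=8))
robot.grip(0,strength=25); s=robot.sense(); print(s["t"],s["tcp_pos"],s["opening"],s["gripper_force"],s["wrist_force"])
for th in np.linspace(.2,1.6,8):
    robot.move_straight([*pk(th),z],vel=.06,attitude=o(th))
    s=robot.sense(); print(round(th,2),round(s["t"],1),s["wrist_force"].round(1),round(s["opening"],3))
f=robot.grab_frame("top"); np.savez("top2.npz",**f); cv2.imwrite("pics/top2.png",f["image"][100:300,40:300,::-1].repeat(3,0).repeat(3,1))
```

```text
False
19.9833 [0.51377323 0.17746666 0.06705363] 0.20039061518199286 26.285445392131805 [-0.99795037 -0.58292379  2.47381238]
0.2 20.5 [-1.6 -1.7  3.6] 0.197
0.4 21.1 [-2.6 -2.1  3. ] 0.2
0.6 21.7 [-2.9 -3.3  3.9] 0.205
0.8 22.3 [-1.2 -4.   2.8] 0.2
1.0 22.9 [-1.7 -5.7  2.5] 0.202
1.2 23.4 [ 0.4 -4.8  2.9] 0.202
1.4 24.0 [ 0.8 -5.1  1.7] 0.2
1.6 24.6 [ 1.2 -3.1  0.8] 0.2
```

View pics/top2.png

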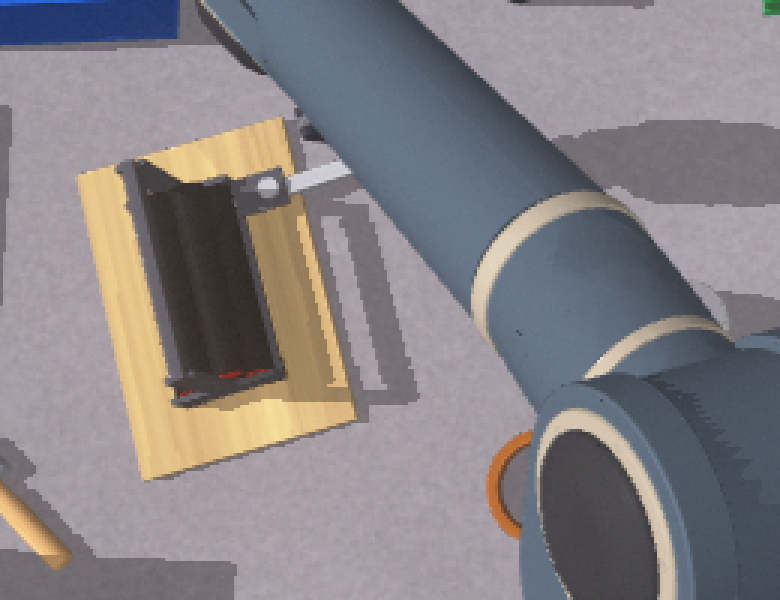

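The leg points out square from the hinge, seen at crop pixels (268,187) to (350,170). I'll nudge it gently against the stop, release, retreat and check.

Run:
```python
from plant import robot
from h import *
a=np.radians(14.7);c,s_=np.cos(a),np.sin(a); H=np.array([[c,-s_],[s_,c]])@[.07,-.075]+[.5525,.2672]
th=1.62; p=H+.13*np.array([-np.cos(a+th),-np.sin(a+th)])
print(robot.move_straight([*p,.067],vel=.02,attitude=[np.pi,0,a+np.pi/2+th],contact_N=5))
robot.sleep(.2); robot.grip(.6); robot.sleep(.2)
robot.move_straight([*p,.25],vel=.1)
robot.goto([.5,-.3,.3],[np.pi,0,0.4+np.pi])
f=robot.grab_frame("top"); np.savez("top3.npz",**f); P=cloud(f); Z=P[...,2]
cv2.imwrite("pics/top3.png",f["image"][100:300,40:300,::-1].repeat(3,0).repeat(3,1))
v,u=np.mgrid[:384,:512]; box=lambda a,b,c,d:(u>=a)&(u<c)&(v>=b)&(v<d)
Q=P[box(70,140,140,250)&(Z>.118)&(Z<.145)]; r=rect(Q); print("bar",len(Q),r)
m=box(150,130,200,190)&(Z>.082)&(Z<.1); pt=P[m].mean(0); print("pegtop",m.sum(),pt)
w,A=r[1],np.radians(r[2] if r[1][0]>r[1][1] else r[2]-90)
C=np.array(r[0])/1e3; hh=C+np.array([[np.cos(A),-np.sin(A)],[np.sin(A),np.cos(A)]])@[.07,-.075]
d=pt[:2]-hh; print("leg",np.degrees(A),np.hypot(*d),(np.arctan2(d[1],d[0])-A-np.pi)%(2*np.pi)); print(robot.sense()["t"])
```

```text
False
bar 574 (array([552.2, 267.5]), array([179.5,  24.6]), 15.8)
pegtop 44 [0.67730683 0.08933668 0.0892045 ]
leg 15.8 0.1305094691039176 1.5851229146123984
29.3917
```

View pics/top3.png

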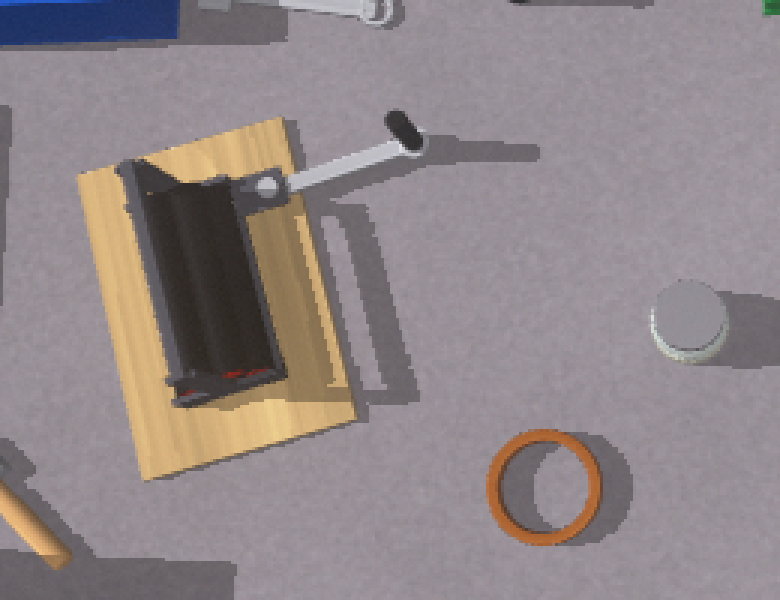

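The leg sits at its end stop at about 1.59 rad (peg at crop pixel (403,132)). The cradle is centred on the board and the jar is where it was. I'll hand the job in.

```bash
python3 -c "
from plant import robot
print(robot.close_job())"
```

```text
the job is handed in; nothing more can be done
None
```

The job is handed in (no verdict came back): by the last top-camera measurement, the cradle stands within 1 mm of the board's centre and about 1° off lengthwise, released, with its leg at about 1.59 rad at the end stop, and the carton and jar were not pushed.

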